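# Lay out the feeding station at the imaging stage

### The arm

A 6-joint arm with a two-finger parallel gripper is mounted at the origin on the work surface. World frame = base frame: x ahead of the robot, y to its left, z up, the work surface at z = 0. Lengths are in m, angles in rad, forces in N, time in s.
With the tool pointing down it reaches from about 0.3 to 0.775 m from the base axis. Payload 14.6 kg.
Tool frame: the origin (TCP) lies at the very end of the fingers, on their centre line; the grasp point (between the pads) lies 19 mm behind it; z points along the fingers, y is the line along which they close (so a half turn about z gives the same grasp; the last joint's range is limited). The gripper opens to 94 mm and grips with 3 to 60 N. Pads are 16 mm wide; open, the fingers measure 119 mm over their backs; the gripper's body (75 mm by 177 mm) begins 78 mm behind the grasp point.
Start: joints at [-1.279, 0.3, 1.521, -0, 1.321, -0.067], TCP at [0.193, -0.515, 0.205] pointing down, gripper open.
Joint ranges: [-3.03, 3.03], [-0.79, 2.21], [0.23, 2.52], [-1.04, 4.18], [0, 3.07], [-2.55, 2.55]. Speed limits (rad/s): [2.22, 2.22, 2.57, 3.14, 3.14, 3.14].

### API

Orientations are given as [roll, pitch, yaw] about the fixed x, y, z axes, in that order (R = Rz(yaw) Ry(pitch) Rx(roll)).
In Python, from station import ctrl gives the robot as it stands. The module is installed in compiled form; this text tells all that it offers.
- The arm moves only by the tool play_rows, never from a script. Its argument "commands" is a list of rows, each a list of 7 numbers: the shift along the tool's x, y, z in m, then the turn, a rotation vector about the tool's x, y, z in degrees, then the closure, from -1 (fully open) to 1 (shut). A call has 1 to 20 rows; each row shifts and turns the commanded pose from where the row before left it, along the tool's axes as they then stand; what a row does not reach is not made up. A row lasts 1/12 s, in which the tool goes at most 41.7 mm and 7.16 degrees, less where a joint would pass 70% of its speed; a pose out of reach is approached as far as the arm can. A call is refused whole if a number of a shift passes 0.0417 or a number of a turn 7.16, either way. A call with a gripper value outside its range is refused whole. The fingers move at their own pace and stop on an object; "force" is the grip in N (left out, the last holds). Time passes only in rows, so rows that do not move let the fingers close. It gives the time, the measured TCP pose, the force, the opening and the grip force at its end, in the units of the state.
- ctrl.get_obs(): the state, without advancing time (a new reading comes with each control period).
- ctrl.camera(name): name is "side" or "top" or "wrist"; returns the picture (384x512x3 uint8, blue, green, red); there is no depth.
- ctrl.camera_model(name): a dict with "fx", "fy", "cx", "cy" (pixels), "rvec" (rotation vector, rad) and "tvec" (3), from world to camera coordinates, as OpenCV has them. Camera axes: x right, y down, z forward; pixel columns grow to the right and rows downward; lengths in m; the calibration is good to about 2 mm. A picture is of the moment at which its call begins: read the wrist's pose just before it. camera_model takes no time and is no camera call; for the wrist camera it gives the pose at the moment of the call.
- ctrl.hand_in(): hands the job in; it is judged then, once.
The state is a dict: "time_s": time; "qpos": joint angles; "joint_vel": joint speeds; "tau": joint torques, N m; "ee_pos": TCP position; "eef_rot": TCP orientation; "force": force on the tool from outside, world axes, zero at the start; "moment": the same for the moment, N m; "grip_width": finger opening in m; "grip_force": force on a finger pad.
Only numpy, scipy, OpenCV 4.12 (cv2) and the standard library are available. Lean on these libraries where they do the work, as an engineer would, in place of code of your own. Each camera call takes 0.05 s, during which the arm holds its last target. There are 200 camera calls.

### The job

Set out the perforated steel tray for feeding the cultures: put the pink-lidded dish on the middle of the tray's blue stage and the blue-lidded dish squarely on top of it; stand the orange-capped bottle on the tray midway between the blue stage and the black control box, the green-capped vial directly behind that bottle (away from the robot) and the yellow-lidded pot directly in front of it (towards the robot), each 8 cm from the bottle centre to centre. Vial, bottle and pot stand in one straight row parallel to the tray's short edges. Keep everything upright and leave the white-lidded dish and the grey-capped bottle where they are.

Things in the scene. Friction and masses are not known exactly. Their poses are not given: they have to be found in the camera images.
- tray: fixed perforated stainless plate lying on the bench, 230 mm (its x) by 340 mm (its y), 4 mm thick; origin at the centre of its underside, which is midway between the blue stage and the black control box; its x axis runs parallel to the short edges, away from the robot (turned up to about 13 degrees), y to the left along the long edges, z up. The small dark round dots are its holes, flush, and can be ignored.
- stage: dark blue microscope stage plate fixed on one half of the tray (left or right), 100 mm (x) by 90 mm (y), 12 mm thick, with a flush white disc of 52 mm diameter at its middle; origin at the centre of its underside on the tray's top, so its top is 12 mm above the origin and 16 mm above the bench; same axes as the tray; 110 mm from the tray's centre.
- controller: black control box fixed on the other half of the tray, 120 mm (x) by 56 mm (y), 45 mm high; origin at the centre of its underside on the tray's top; same axes as the tray; 110 mm from the tray's centre.
- pink_dish_c (a point): small round culture dish with a pink lid, 40 mm across, 16 mm high, flat top and bottom, about 20 g; grip it across the lid. Point: its centre, 8 mm above its underside; z up. Goes on the blue stage.
- blue_dish_c (a point): small round culture dish with a blue lid, 40 mm across, 16 mm high, flat top and bottom, about 20 g; grip it across the lid. Point: its centre, 8 mm above its underside; z up. Goes on top of the pink-lidded dish.
- medium_c (a point): white square bottle with an orange round cap, body 44 by 44 mm and 62 mm high, cap 38 mm across, 85 mm high in all, about 130 g; grip its body across two opposite flat sides. Point: its centre, 42.5 mm above its underside; x and y square to its flat sides, z up.
- vial_c (a point): round amber glass vial with a green cap, 28 mm across, 60 mm high, about 50 g. Point: its centre, 30 mm above its underside; z up.
- pot_c (a point): round white pot with a yellow lid, 50 mm across at the lid (46 mm below it; the lid is the top 12 mm), 50 mm high, about 60 g. Point: its centre, 25 mm above its underside; z up.
- white_dish_c (a point): small round culture dish with a white lid, 40 mm across, 16 mm high, flat top and bottom, about 20 g; grip it across the lid. Point: its centre, 8 mm above its underside; z up. Not to be moved.
- grey_bottle_c (a point): white square bottle with a dark grey cap, otherwise the same as the orange-capped one (44 by 44 mm, 85 mm high). Point: its centre, 42.5 mm above its underside. Not to be moved.
Mind the look-alikes: they are no part of the job. Of the things shaped like the stage, the blue one is meant. Leave any purple look-alike of the part that bears medium_c alone.

How it is judged:
At the end, for the whole second after the job is handed in: Pink dish within 12 mm of the stage centre, blue on it within 10; orange-capped bottle within 15 mm of midway along each tray axis; vial behind, pot in front, 65-95 mm from it, within 18 mm of the tray's short middle line; all upright (0.12 rad), on the tray, released, at rest (horizontal distance between pink_dish_c and stage below 0.012 m and z of pink_dish_c in the frame of stage between 0.014 and 0.026 m and horizontal distance between blue_dish_c and pink_dish_c below 0.01 m and z of blue_dish_c in the frame of stage between 0.03 and 0.042 m and x of medium_c in the frame of tray between -0.015 and 0.015 m and y of medium_c in the frame of tray between -0.015 and 0.015 m and z of medium_c in the frame of tray between 0.04 and 0.053 m and horizontal distance between vial_c and medium_c between 0.065 and 0.095 m and y of vial_c in the frame of tray between -0.018 and 0.018 m and z of vial_c in the frame of tray between 0.028 and 0.04 m and x of vial_c in the frame of tray above 0.04 m and horizontal distance between pot_c and medium_c between 0.065 and 0.095 m and y of pot_c in the frame of tray between -0.018 and 0.018 m and z of pot_c in the frame of tray between 0.023 and 0.035 m and x of pot_c in the frame of tray below -0.04 m and angle between each of pink_dish_c, blue_dish_c, medium_c, vial_c, pot_c's own z axis and vertical below 0.12 rad and linear speed of each of pink_dish, blue_dish, medium, vial, pot below 0.02 m/s); the robot touches nothing.
It fails at once if the white-lidded dish was moved by more than 20 mm (distance of white_dish_c from where it was at the start of the episode above 0.02 m).
It fails at once if the grey-capped bottle was moved by more than 20 mm (distance of grey_bottle_c from where it was at the start of the episode above 0.02 m).
It fails at once if one of the five things was tipped by more than 45 degrees (angle between any of pink_dish_c, blue_dish_c, medium_c, vial_c, pot_c's own z axis and vertical above 0.785 rad).
It also fails if it takes over 128 s, if anything falls off the work surface, if the arm or the gripper's body presses on something with over 40 N, if the wrist force passes 120 N, or if a joint passes its speed limit or range.

## Working session

There is one attempt and no reset: what is moved stays moved. The work goes in short steps, Python scripts to look and compute and a tool call to move; the robot and the scene stay as the last step left them, time stands still between calls to the robot, and variables do not carry over. Pictures are saved under pics/ and viewed, at most 14 in all, crops included, and the job is handed in when it is done.

Besides the shell and the picture viewer there is one more tool, called after "Request:" by a JSON object that holds its "fn" and its "kwargs", one argument or row to a line. play_rows: Moves the arm, as the interface text tells. Its arguments: {"type":"object","properties":{"commands":{"type":"array","items":{"type":"array","items":{"type":"number"}}},"force":{"type":"number"}},"required":["commands"]}

```bash
mkdir -p pics
cat > h.py <<'E'
from station import ctrl
import numpy as np, cv2
def snap(n,f):
    im=ctrl.camera(n); cv2.imwrite(f'pics/{f}.png',im); return im
def ray(m,u,v):
    R=cv2.Rodrigues(np.array(m['rvec'],float))[0]; t=np.array(m['tvec'],float).ravel()
    d=R.T@np.array([(u-m['cx'])/m['fx'],(v-m['cy'])/m['fy'],1]); return -R.T@t,d
def atz(m,u,v,z):
    c,d=ray(m,u,v); return c+d*(z-c[2])/d[2]
def tri(m1,p1,m2,p2):
    A=[];b=[]
    for m,p in((m1,p1),(m2,p2)):
        c,d=ray(m,*p); d/=np.linalg.norm(d); P=np.eye(3)-np.outer(d,d); A.append(P);b.append(P@c)
    return np.linalg.lstsq(np.vstack(A),np.hstack(b),rcond=None)[0]
E
python3 - <<'E'
from h import *
a=snap('top','top0'); b=snap('side','side0')
for n,i in(('top',a),('side',b)): cv2.imwrite(f'pics/{n}0b.png',cv2.resize(i,(800,600),interpolation=cv2.INTER_CUBIC))
for n in('top','side','wrist'): print(n,ctrl.camera_model(n))
print(ctrl.get_obs())
E
```

```text
top {'fx': 416.88836587894247, 'fy': 416.88836587894247, 'cx': 256.92061541469957, 'cy': 192.0443234284908, 'rvec': array([ 1.93321328, -2.28440306,  0.23531644]), 'tvec': array([0.08188538, 0.53962144, 0.97062741])}
side {'fx': 422.0738325392666, 'fy': 422.0738325392666, 'cx': 253.15744061680098, 'cy': 194.72426972667068, 'rvec': array([ 2.13394589, -0.41552967,  0.2359285 ]), 'tvec': array([-0.48110415,  0.1748953 ,  1.0508468 ])}
wrist {'fx': 343.35403069620065, 'fy': 343.35403069620065, 'cx': 251.3604827290063, 'cy': 196.51333324236867, 'rvec': array([-2.39648216,  1.66035078,  0.22298585]), 'tvec': array([-0.54899109, -0.02780136,  0.39279378])}
{'time_s': 0.1, 'qpos': array([-1.27858550e+00,  3.00442960e-01,  1.52153860e+00,  5.12925737e-06,
        1.32069833e+00, -6.66168800e-02]), 'joint_vel': array([ 0.0011977 , -0.00122435, -0.00229319,  0.0004871 , -0.00043279,
        0.00089561]), 'tau': array([ 9.09553764e-04, -5.32650125e+01, -3.53280580e+01,  7.09305773e-02,
        2.34916754e-02, -3.96792359e-05]), 'ee_pos': array([ 0.19306655, -0.51473938,  0.20491973]), 'eef_rot': array([-3.14050816e+00, -7.73322210e-05,  3.58826396e-01]), 'force': array([ 0.18204394, -0.05975761, -0.73047816]), 'moment': array([-0.00633263, -0.03669311,  0.06126127]), 'grip_force': 0.0, 'grip_width': 0.09373045568444249}
```

View pics/top0b.png

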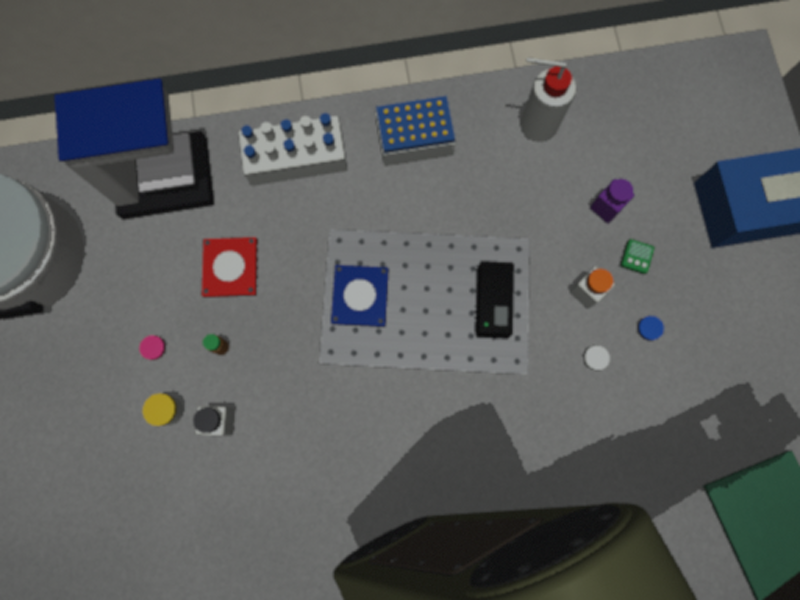

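View pics/side0b.png

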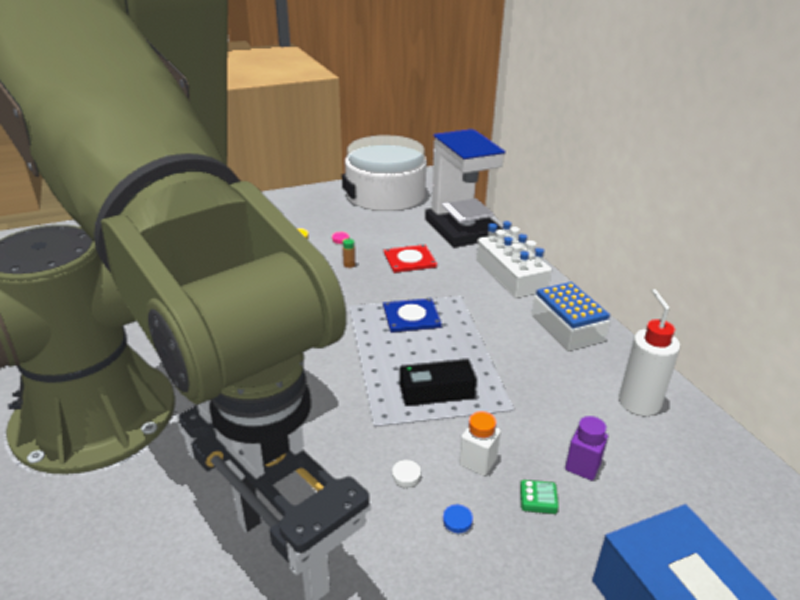

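The top view shows (in 800x600 pixels) the blue stage disc at (360,295), the controller at (495,300), pink (152,348), pot (158,409), vial (212,342), grey cap (207,420), orange (600,281), blue dish (651,328) and white dish (597,357). The side view shows the stage disc at (412,313), orange cap (482,422), blue dish (458,516), white dish (406,470), pink (341,238) and vial cap (349,243).

```bash
cat >> h.py <<'E'
def blob(im,bgr_cond,near,r=30):
    """centroid of pixels satisfying cond, component nearest to 'near'"""
    hsv=cv2.cvtColor(cv2.GaussianBlur(im,(3,3),0),cv2.COLOR_BGR2HSV)
    m=bgr_cond(hsv[...,0].astype(int),hsv[...,1].astype(int),hsv[...,2].astype(int)).astype(np.uint8)
    n,l,s,c=cv2.connectedComponentsWithStats(m)
    k=[i for i in range(1,n) if s[i,4]>8 and np.hypot(*(c[i]-near))<r]
    if not k: return None
    i=max(k,key=lambda i:s[i,4]); return c[i],s[i]
C={'pink':lambda h,s,v:(h>160)&(h<176)&(s>120)&(v>80),'yellow':lambda h,s,v:(h>20)&(h<32)&(s>150)&(v>80),
'green':lambda h,s,v:(h>50)&(h<85)&(s>120)&(v>60),'orange':lambda h,s,v:(h>5)&(h<16)&(s>150)&(v>100),
'blue':lambda h,s,v:(h>100)&(h<120)&(s>120)&(v>100),'white':lambda h,s,v:(s<30)&(v>165)}
E
python3 - <<'E'
from h import *
k=1.5625
T=cv2.imread('pics/top0.png');S=cv2.imread('pics/side0.png');mt,ms=ctrl.camera_model('top'),ctrl.camera_model('side')
for n,col,pt,ps,z in[('pink','pink',(152,348),(341,238),.016),('pot','yellow',(158,409),None,.05),('vial','green',(212,342),(349,243),.06),
 ('orange','orange',(600,281),(482,422),.085),('bluedish','blue',(651,328),(458,516),.016),('whitedish','white',(597,357),(406,470),.016),('stage','white',(360,295),(412,313),.016)]:
    a=blob(T,C[col],np.array(pt)/k,12); 
    b=blob(S,C[col],np.array(ps)/k,12) if ps else None
    if a is None: print(n,'none');continue
    print(n,a[0].round(1),a[1][2:],atz(mt,*a[0],z).round(4),'tri',tri(mt,a[0],ms,b[0]).round(4) if b else None, b[1][2:] if b else '')
for n,p,z in[('c1',(330,231),.004),('c2',(529,238),.004),('c3',(527,373),.004),('c4',(320,362),.004),('grey',(207,420),.085),('purple',(620,189),.085)]:
    print(n,atz(mt,p[0]/k,p[1]/k,z).round(4))
im=cv2.imread('pics/top0.png')
c=np.vstack([cv2.resize(im[165:255,340:450],(733,600),interpolation=cv2.INTER_CUBIC)]);cv2.imwrite('pics/c1.png',c)
cv2.imwrite('pics/c2.png',cv2.resize(im[130:255,195:350],(744,600),interpolation=cv2.INTER_CUBIC))
E
```

```text
pink [ 97.1 221.9] [ 15  15 187] [0.5452 0.4023 0.016 ] tri [0.5451 0.4039 0.0121] [10  7 48]
pot [101.8 261.7] [ 21  20 323] [0.4405 0.387  0.05  ] tri None 
vial [135.  218.9] [ 9  9 67] [0.5285 0.2946 0.06  ] tri [0.5306 0.2966 0.0523] [ 6  6 25]
orange [383.9 179.2] [ 15  15 173] [ 0.5202 -0.3144  0.085 ] tri [ 0.5214 -0.318   0.0734] [ 16  16 118]
bluedish [416.5 209.5] [ 16  15 176] [ 0.4425 -0.4016  0.016 ] tri [ 0.4428 -0.4033  0.0118] [ 18  18 267]
whitedish [382.1 228.4] [ 13  12 123] [ 0.4099 -0.3048  0.016 ] tri None 
stage [229.8 188.3] [ 17  17 230] [0.5756 0.0574 0.016 ] tri [0.5759 0.0574 0.0156] [ 17  10 124]
c1 [0.6956 0.0899 0.004 ]
c2 [ 0.6271 -0.2408  0.004 ]
c3 [ 0.404  -0.1908  0.004 ]
c4 [0.4772 0.1378 0.004 ]
grey [0.4087 0.3057 0.085 ]
purple [ 0.6602 -0.3798  0.085 ]
```

View pics/c1.png

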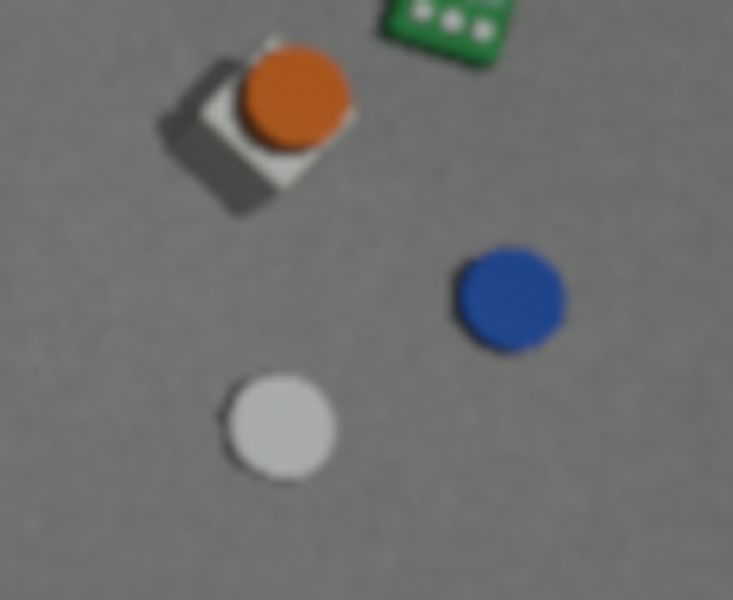

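View pics/c2.png

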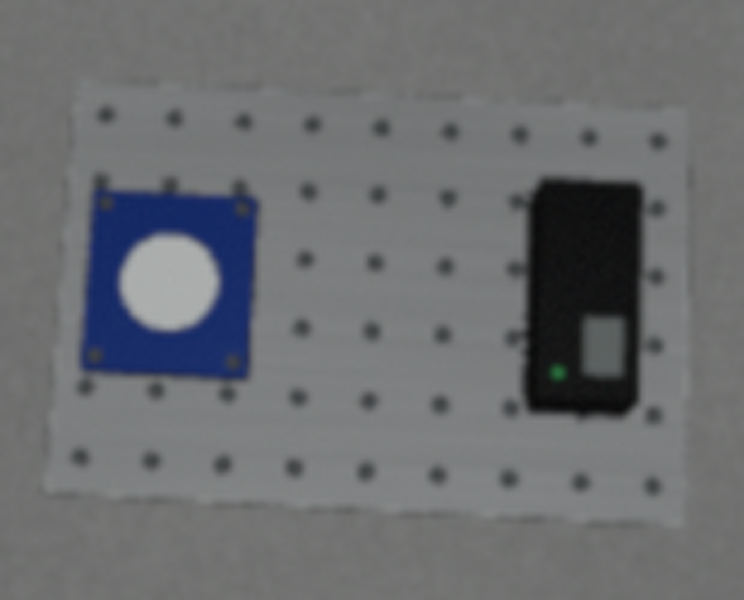

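The crops show the bottle body turned about 45°, with its body-top corners near (200,112), (285,188), (355,115) and (272,40). The tray lies square around the row midway between the stage and the controller.

```bash
cat >> h.py <<'E'
from scipy.spatial.transform import Rotation as Ro
def plan(xyz,yaw,n,frm=None):
    """equal rows (tool shift mm, turn z deg) from measured or given pose to target tool-down pose"""
    if frm is None:
        o=ctrl.get_obs(); p=np.array(o['ee_pos']); y0=o['eef_rot'][2]
    else: p=np.array(frm[:3]);y0=frm[3]
    dy=(yaw-y0+np.pi/2)%np.pi-np.pi/2
    w=round(-np.degrees(dy)/n,2)
    D=Ro.from_euler('xyz',[np.pi,0,y0]).inv().apply(np.array(xyz)-p)
    M=sum(Ro.from_rotvec([0,0,np.radians(w*k)]).as_matrix() for k in range(n))
    print(n,'x',[*np.linalg.solve(M,D).round(4),0,0,w],'end yaw',round(y0+dy,3)); return (*xyz,y0+dy)
E
python3 - <<'E'
from h import *
mt=ctrl.camera_model('top')
q=[(200,112),(285,188),(355,115),(272,40)]
P=np.array([atz(mt,340+u/6.667,165+v/6.667,.062)[:2] for u,v in q]);print(P.round(4),P.mean(0))
e=P-np.roll(P,1,0);print(np.degrees(np.arctan2(e[:,1],e[:,0]))%90,np.linalg.norm(e,axis=1))
print('red',atz(mt,229/1.5625,266/1.5625,.012),'timer',atz(mt,638/1.5625,256/1.5625,.02))
o=ctrl.get_obs();m=ctrl.camera_model('wrist');c,d=ray(m,m['cx'],m['cy']);R=Ro.from_euler('xyz',o['eef_rot'])
print('cam in tool',R.inv().apply(c-o['ee_pos']),R.inv().apply(d), R.inv().apply(ray(m,m['cx']+100,m['cy'])[1]-d))
E
```

```text
[[ 0.5239 -0.2872]
 [ 0.4907 -0.3116]
 [ 0.5133 -0.3432]
 [ 0.5463 -0.3195]] [ 0.51857791 -0.31538379]
[34.68687197 36.32217102 35.49113664 35.67374171] [0.03938199 0.0411964  0.03891013 0.04063948]
red [0.66040019 0.26450188 0.012     ] timer [ 0.56214081 -0.40831192  0.02      ]
cam in tool [ 0.0763361  -0.00060481 -0.18087546] [-2.62618646e-01  1.60512127e-04  9.64899695e-01] [ 1.52011104e-05  2.91244575e-01 -4.43115397e-05]
```

Run:
```python
from h import *
p=plan((.5195,-.315,.2),.62,16)
p=plan((.5195,-.315,.022),.62,6,p)
```

```text
16 x [np.float64(0.0239), np.float64(-0.0016), np.float64(0.0003), 0, 0, np.float64(-0.94)] end yaw 0.62
6 x [np.float64(-0.0), np.float64(-0.0), np.float64(0.0297), 0, 0, np.float64(-0.0)] end yaw 0.62
```

Request:
{"fn": "play_rows", "kwargs": {
  "commands": [
    [0.0239, -0.0016, 0.0003, 0, 0, -0.94, -1],
    [0.0239, -0.0016, 0.0003, 0, 0, -0.94, -1],
    [0.0239, -0.0016, 0.0003, 0, 0, -0.94, -1],
    [0.0239, -0.0016, 0.0003, 0, 0, -0.94, -1],
    [0.0239, -0.0016, 0.0003, 0, 0, -0.94, -1],
    [0.0239, -0.0016, 0.0003, 0, 0, -0.94, -1],
    [0.0239, -0.0016, 0.0003, 0, 0, -0.94, -1],
    [0.0239, -0.0016, 0.0003, 0, 0, -0.94, -1],
    [0.0239, -0.0016, 0.0003, 0, 0, -0.94, -1],
    [0.0239, -0.0016, 0.0003, 0, 0, -0.94, -1],
    [0.0239, -0.0016, 0.0003, 0, 0, -0.94, -1],
    [0.0239, -0.0016, 0.0003, 0, 0, -0.94, -1],
    [0.0239, -0.0016, 0.0003, 0, 0, -0.94, -1],
    [0.0239, -0.0016, 0.0003, 0, 0, -0.94, -1],
    [0.0239, -0.0016, 0.0003, 0, 0, -0.94, -1],
    [0.0239, -0.0016, 0.0003, 0, 0, -0.94, -1],
    [0, 0, 0, 0, 0, 0, -1],
    [0, 0, 0, 0, 0, 0, -1]
  ],
  "force": 15
}}

```text
time_s: 1.6
ee_pos: [0.5195, -0.3149, 0.2001]
eef_rot: [-3.141, 0.0, 0.623]
force: [0.9, -0.7, 1.0]
grip_width: 0.094
grip_force: 0.0
```

Run:
```python
from h import *
im=snap('wrist','w1');print(ctrl.get_obs()['ee_pos'],ctrl.get_obs()['eef_rot'])
p=plan((.5195,-.315,.022),.62,6)
```

```text
[ 0.51895694 -0.31559376  0.2002069 ] [-3.14086739e+00  4.16068975e-04  6.21651079e-01]
6 x [np.float64(0.0001), np.float64(-0.0), np.float64(0.0297), 0, 0, np.float64(0.02)] end yaw 0.62
```

View pics/w1.png

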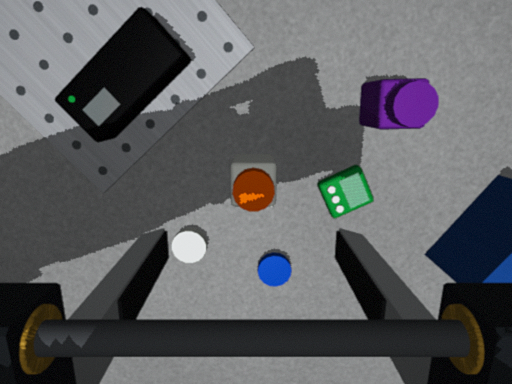

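The wrist view shows the orange bottle square to the tool with its cap at (253,190), centred between the fingers, and the blue dish at (274,270).

Run:
```python
from h import *
m=ctrl.camera_model('wrist');mt=ctrl.camera_model('top')
print(atz(m,253,190,.085),atz(m,274,269.5,.016),atz(m,189,246.5,.016))
print(tri(m,(253,190),mt,(383.9,179.2)),tri(m,(274,269.5),mt,(416.5,209.5)))
```

```text
[ 0.52094414 -0.31519687  0.085     ] [ 0.44339721 -0.40150648  0.016     ] [ 0.40988443 -0.30490273  0.016     ]
[ 0.52060705 -0.31534674  0.08291171] [ 0.44270333 -0.40224507  0.01421341]
```

Request:
{"fn": "play_rows", "kwargs": {
  "commands": [
    [0, 0, 0.0297, 0, 0, 0, -1],
    [0, 0, 0.0297, 0, 0, 0, -1],
    [0, 0, 0.0297, 0, 0, 0, -1],
    [0, 0, 0.0297, 0, 0, 0, -1],
    [0, 0, 0.0297, 0, 0, 0, -1],
    [0, 0, 0.0297, 0, 0, 0, -1],
    [0, 0, 0, 0, 0, 0, -1],
    [0, 0, 0, 0, 0, 0, 1],
    [0, 0, 0, 0, 0, 0, 1],
    [0, 0, 0, 0, 0, 0, 1],
    [0, 0, 0, 0, 0, 0, 1],
    [0, 0, 0, 0, 0, 0, 1],
    [0, 0, 0, 0, 0, 0, 1],
    [0, 0, 0, 0, 0, 0, 1],
    [0, 0, 0, 0, 0, 0, 1]
  ],
  "force": 20
}}

```text
time_s: 2.9
ee_pos: [0.5193, -0.3157, 0.0227]
eef_rot: [3.141, -0.0, 0.621]
force: [0.3, -1.1, 0.8]
grip_width: 0.0443
grip_force: 0.5
```

Run:
```python
from h import *
p=plan((.5193,-.3157,.14),.621,5)
p=plan((.551,-.050,.14),-.213,13,p)
p=plan((.551,-.050,.0275),-.213,5,p)
```

```text
5 x [np.float64(0.0), np.float64(0.0), np.float64(-0.0235), 0, 0, np.float64(0.0)] end yaw 0.621
13 x [np.float64(0.0074), np.float64(-0.0199), np.float64(-0.0), 0, 0, np.float64(3.68)] end yaw -0.213
5 x [np.float64(0.0), np.float64(-0.0), np.float64(0.0225), 0, 0, np.float64(-0.0)] end yaw -0.213
```

Request:
{"fn": "play_rows", "kwargs": {
  "commands": [
    [0, 0, 0, 0, 0, 0, 1],
    [0, 0, -0.0235, 0, 0, 0, 1],
    [0, 0, -0.0235, 0, 0, 0, 1],
    [0, 0, -0.0235, 0, 0, 0, 1],
    [0, 0, -0.0235, 0, 0, 0, 1],
    [0, 0, -0.0235, 0, 0, 0, 1],
    [0.0074, -0.0199, 0, 0, 0, 3.68, 1],
    [0.0074, -0.0199, 0, 0, 0, 3.68, 1],
    [0.0074, -0.0199, 0, 0, 0, 3.68, 1],
    [0.0074, -0.0199, 0, 0, 0, 3.68, 1],
    [0.0074, -0.0199, 0, 0, 0, 3.68, 1],
    [0.0074, -0.0199, 0, 0, 0, 3.68, 1],
    [0.0074, -0.0199, 0, 0, 0, 3.68, 1],
    [0.0074, -0.0199, 0, 0, 0, 3.68, 1],
    [0.0074, -0.0199, 0, 0, 0, 3.68, 1],
    [0.0074, -0.0199, 0, 0, 0, 3.68, 1],
    [0.0074, -0.0199, 0, 0, 0, 3.68, 1],
    [0.0074, -0.0199, 0, 0, 0, 3.68, 1],
    [0.0074, -0.0199, 0, 0, 0, 3.68, 1],
    [0, 0, 0, 0, 0, 0, 1]
  ],
  "force": 20
}}

```text
time_s: 4.57
ee_pos: [0.5522, -0.0468, 0.1397]
eef_rot: [-3.141, 0.0, -0.215]
force: [-0.8, -0.2, -1.5]
grip_width: 0.0442
grip_force: 20.0
```

Run:
```python
from h import *
o=ctrl.get_obs();print(o['ee_pos'],o['eef_rot'],o['grip_force'],o['grip_width'])
p=plan((.551,-.050,.0275),-.213,5)
p=plan((.551,-.050,.18),-.213,5,p)
p=plan((.44,.36,.18),-.37+1.57,20,p)
```

```text
[ 0.55220325 -0.04675974  0.13973441] [-3.14103148e+00  1.57697875e-04 -2.15127628e-01] 20.000673830509186 0.044177515911565844
5 x [np.float64(-0.0001), np.float64(0.0007), np.float64(0.0224), 0, 0, np.float64(-0.02)] end yaw -0.213
5 x [np.float64(0.0), np.float64(0.0), np.float64(-0.0305), 0, 0, np.float64(-0.0)] end yaw -0.213
20 x [np.float64(0.0045), np.float64(-0.0227), np.float64(-0.0), 0, 0, np.float64(-4.05)] end yaw 1.2
```

Request:
{"fn": "play_rows", "kwargs": {
  "commands": [
    [0, 0.0035, 0.0224, 0, 0, 0, 1],
    [0, 0, 0.0224, 0, 0, 0, 1],
    [0, 0, 0.0224, 0, 0, 0, 1],
    [0, 0, 0.0224, 0, 0, 0, 1],
    [0, 0, 0.0155, 0, 0, 0, 1],
    [0, 0, 0.0075, 0, 0, 0, 1],
    [0, 0, 0, 0, 0, 0, 1],
    [0, 0, 0, 0, 0, 0, 1],
    [0, 0, 0, 0, 0, 0, -1],
    [0, 0, 0, 0, 0, 0, -1],
    [0, 0, 0, 0, 0, 0, -1],
    [0, 0, 0, 0, 0, 0, -1],
    [0, 0, 0, 0, 0, 0, -1],
    [0, 0, 0, 0, 0, 0, -1],
    [0, 0, -0.0305, 0, 0, 0, -1],
    [0, 0, -0.0305, 0, 0, 0, -1],
    [0, 0, -0.0305, 0, 0, 0, -1],
    [0, 0, -0.0305, 0, 0, 0, -1],
    [0, 0, -0.0305, 0, 0, 0, -1],
    [0, 0, 0, 0, 0, 0, -1]
  ]
}}

```text
time_s: 6.23
ee_pos: [0.5526, -0.0532, 0.186]
eef_rot: [-3.141, -0.009, -0.214]
force: [0.0, -0.7, 0.9]
grip_width: 0.094
grip_force: 0.0
```

Run:
```python
from h import *
m=ctrl.camera_model('wrist');im=snap('wrist','w2');r=blob(im,C['orange'],np.array([250,190]),60)
print(ctrl.get_obs()['ee_pos'],r and (r[0],r[1],atz(m,*r[0],.089)))
p=plan((.44,.36,.18),1.2,20)
```

```text
[ 0.55176986 -0.05305557  0.18290904] (array([251.89060403, 199.23691275]), array([ 230,  178,   45,   43, 1490], dtype=int32), array([ 0.55154234, -0.05285802,  0.089     ]))
20 x [np.float64(0.0045), np.float64(-0.0228), np.float64(0.0001), 0, 0, np.float64(-4.05)] end yaw 1.2
```

View pics/w2.png

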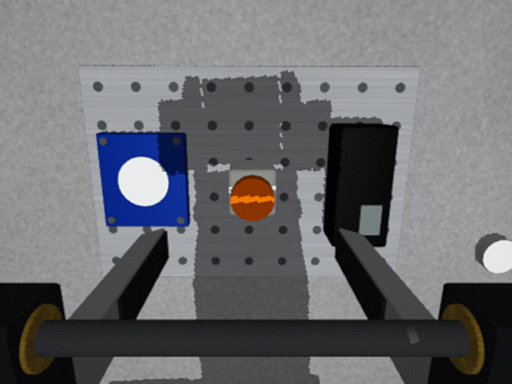

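The wrist view shows the bottle upright and square on the tray at (252,199), with the stage disc at (143,181).

Run:
```python
from h import *
m=ctrl.camera_model('wrist');mt=ctrl.camera_model('top')
print(atz(m,143.3,181,.016),tri(m,(143.3,181),mt,(229.8,188.3)))
y=np.array([atz(m,u,v,.004)[:2] for u,v in[(80,66),(418,67)]]);print(y,y.mean(0)-.115*np.array([.977,-.211]),np.arctan2(*(y[0]-y[1])))
```

```text
[0.57459502 0.05723473 0.016     ] [0.57506977 0.05707672 0.01740916]
[[ 0.69739679  0.08883806]
 [ 0.6258502  -0.23667799]] [ 0.54926849 -0.04965496] 0.21635413448431942
```

Request:
{"fn": "play_rows", "kwargs": {
  "commands": [
    [0.0045, -0.0228, 0, 0, 0, -4.05, -1],
    [0.0045, -0.0228, 0, 0, 0, -4.05, -1],
    [0.0045, -0.0228, 0, 0, 0, -4.05, -1],
    [0.0045, -0.0228, 0, 0, 0, -4.05, -1],
    [0.0045, -0.0228, 0, 0, 0, -4.05, -1],
    [0.0045, -0.0228, 0, 0, 0, -4.05, -1],
    [0.0045, -0.0228, 0, 0, 0, -4.05, -1],
    [0.0045, -0.0228, 0, 0, 0, -4.05, -1],
    [0.0045, -0.0228, 0, 0, 0, -4.05, -1],
    [0.0045, -0.0228, 0, 0, 0, -4.05, -1],
    [0.0045, -0.0228, 0, 0, 0, -4.05, -1],
    [0.0045, -0.0228, 0, 0, 0, -4.05, -1],
    [0.0045, -0.0228, 0, 0, 0, -4.05, -1],
    [0.0045, -0.0228, 0, 0, 0, -4.05, -1],
    [0.0045, -0.0228, 0, 0, 0, -4.05, -1],
    [0.0045, -0.0228, 0, 0, 0, -4.05, -1],
    [0.0045, -0.0228, 0, 0, 0, -4.05, -1],
    [0.0045, -0.0228, 0, 0, 0, -4.05, -1],
    [0.0045, -0.0228, 0, 0, 0, -4.05, -1],
    [0.0045, -0.0228, 0, 0, 0, -4.05, -1]
  ]
}}

```text
time_s: 7.95
ee_pos: [0.4383, 0.3601, 0.1784]
eef_rot: [-3.141, 0.002, 1.204]
force: [0.6, -0.5, -0.0]
grip_width: 0.0944
grip_force: 0.0
```

Run:
```python
from h import *
ctrl.camera('top')
m=ctrl.camera_model('wrist');im=snap('wrist','w3');mt=ctrl.camera_model('top')
print(ctrl.get_obs()['ee_pos'],ctrl.get_obs()['eef_rot'])
for n,c,z,pt in(('pot','yellow',.05,(101.8,261.7)),('pink','pink',.016,(97.1,221.9)),('vial','green',.06,(135,218.9))):
    r=blob(im,C[c],np.array([256,192]),300)
    if r: print(n,r,atz(m,*r[0],z).round(4),tri(m,r[0],mt,pt).round(4))
```

```text
[0.4371595  0.36096512 0.17865632] [-3.14021986e+00  1.40735410e-03  1.20540873e+00]
pot (array([246.50825222, 158.34574693]), array([ 220,  131,   54,   56, 2363], dtype=int32)) [0.4409 0.3902 0.05  ] [0.4407 0.3893 0.0438]
pink (array([343.134548  , 100.46531184]), array([ 322,   80,   43,   42, 1427], dtype=int32)) [0.5455 0.4051 0.016 ] [0.5468 0.4045 0.0097]
vial (array([373.28820116, 221.78916828]), array([360, 210,  27,  25, 517], dtype=int32)) [0.5301 0.2956 0.06  ] [0.5295 0.295  0.0587]
```

View pics/w3.png

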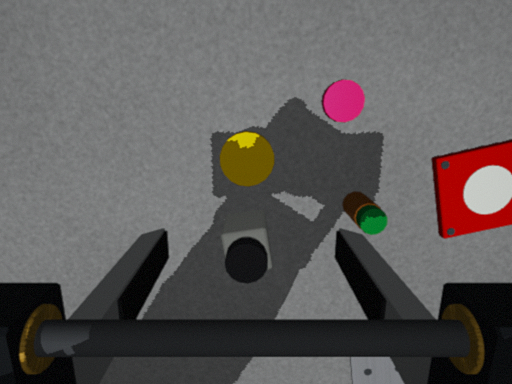

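The wrist view shows the pot lid at (247,158) between the fingers, the grey bottle safely behind it in tool -x at (246,259), the pink dish at (343,100) and the vial cap at (373,222).

Run:
```python
from h import *
p=plan((.4408,.3893,.17),1.2,3)
p=plan((.4408,.3893,.025),1.2,5,p)
p=plan((.4408,.3893,.15),1.2,5,p)
p=plan((.4735,-.0335,.15),-.213,20,p)
```

```text
3 x [np.float64(0.0093), np.float64(-0.0023), np.float64(0.0029), 0, 0, np.float64(0.1)] end yaw 1.2
5 x [np.float64(-0.0), np.float64(-0.0), np.float64(0.029), 0, 0, np.float64(-0.0)] end yaw 1.2
5 x [np.float64(0.0), np.float64(0.0), np.float64(-0.025), 0, 0, np.float64(-0.0)] end yaw 1.2
20 x [np.float64(-0.0101), np.float64(0.0208), np.float64(0.0), 0, 0, np.float64(4.05)] end yaw -0.213
```

Request:
{"fn": "play_rows", "kwargs": {
  "commands": [
    [0.0093, -0.0023, 0.0029, 0, 0, 0.1, -1],
    [0.0093, -0.0023, 0.0029, 0, 0, 0.1, -1],
    [0.0093, -0.0023, 0.0029, 0, 0, 0.1, -1],
    [0, 0, 0.029, 0, 0, 0, -1],
    [0, 0, 0.029, 0, 0, 0, -1],
    [0, 0, 0.029, 0, 0, 0, -1],
    [0, 0, 0.029, 0, 0, 0, -1],
    [0, 0, 0.029, 0, 0, 0, -1],
    [0, 0, 0, 0, 0, 0, -1],
    [0, 0, 0, 0, 0, 0, 1],
    [0, 0, 0, 0, 0, 0, 1],
    [0, 0, 0, 0, 0, 0, 1],
    [0, 0, 0, 0, 0, 0, 1],
    [0, 0, 0, 0, 0, 0, 1],
    [0, 0, 0, 0, 0, 0, 1],
    [0, 0, 0, 0, 0, 0, 1],
    [0, 0, 0, 0, 0, 0, 1],
    [0, 0, 0, 0, 0, 0, 1],
    [0, 0, 0, 0, 0, 0, 1]
  ],
  "force": 12
}}

```text
time_s: 9.63
ee_pos: [0.4434, 0.3882, 0.0266]
eef_rot: [3.141, -0.0, 1.195]
force: [-1.6, -0.8, 6.4]
grip_width: 0.0497
grip_force: 12.0
```

Request:
{"fn": "play_rows", "kwargs": {
  "commands": [
    [0, 0, -0.025, 0, 0, 0, 1],
    [0, 0, -0.025, 0, 0, 0, 1],
    [0, 0, -0.025, 0, 0, 0, 1],
    [0, 0, -0.025, 0, 0, 0, 1],
    [0, 0, -0.025, 0, 0, 0, 1],
    [0, 0, 0, 0, 0, 0, 1]
  ]
}}

```text
time_s: 10.13
ee_pos: [0.4446, 0.3891, 0.1561]
eef_rot: [3.138, -0.006, 1.195]
force: [0.4, 0.6, 0.4]
grip_width: 0.0495
grip_force: 12.0
```

Request:
{"fn": "play_rows", "kwargs": {
  "commands": [
    [-0.0101, 0.0208, 0, 0, 0, 4.05, 1],
    [-0.0101, 0.0208, 0, 0, 0, 4.05, 1],
    [-0.0101, 0.0208, 0, 0, 0, 4.05, 1],
    [-0.0101, 0.0208, 0, 0, 0, 4.05, 1],
    [-0.0101, 0.0208, 0, 0, 0, 4.05, 1],
    [-0.0101, 0.0208, 0, 0, 0, 4.05, 1],
    [-0.0101, 0.0208, 0, 0, 0, 4.05, 1],
    [-0.0101, 0.0208, 0, 0, 0, 4.05, 1],
    [-0.0101, 0.0208, 0, 0, 0, 4.05, 1],
    [-0.0101, 0.0208, 0, 0, 0, 4.05, 1],
    [-0.0101, 0.0208, 0, 0, 0, 4.05, 1],
    [-0.0101, 0.0208, 0, 0, 0, 4.05, 1],
    [-0.0101, 0.0208, 0, 0, 0, 4.05, 1],
    [-0.0101, 0.0208, 0, 0, 0, 4.05, 1],
    [-0.0101, 0.0208, 0, 0, 0, 4.05, 1],
    [-0.0101, 0.0208, 0, 0, 0, 4.05, 1],
    [-0.0101, 0.0208, 0, 0, 0, 4.05, 1],
    [-0.0101, 0.0208, 0, 0, 0, 4.05, 1],
    [-0.0101, 0.0208, 0, 0, 0, 4.05, 1],
    [-0.0101, 0.0208, 0, 0, 0, 4.05, 1]
  ]
}}

```text
time_s: 11.8
ee_pos: [0.4727, -0.0368, 0.1505]
eef_rot: [3.141, 0.001, -0.223]
force: [0.3, 0.5, -0.1]
grip_width: 0.0495
grip_force: 12.0
```

Request:
{"fn": "play_rows", "kwargs": {
  "commands": [
    [0, 0, 0, 0, 0, 0, 1],
    [0, 0, 0, 0, 0, 0, 1]
  ]
}}

```text
time_s: 11.97
ee_pos: [0.4732, -0.0364, 0.1509]
eef_rot: [-3.142, 0.0, -0.22]
force: [-0.6, 0.3, -1.2]
grip_width: 0.0495
grip_force: 12.0
```

Run:
```python
from h import *
p=plan((.4735,-.0335,.031),-.213,6)
p=plan((.4735,-.0335,.16),-.213,6,p)
p=plan((.53,.295,.16),1.1,20,p)
```

```text
6 x [np.float64(-0.0001), np.float64(-0.0005), np.float64(0.02), 0, 0, np.float64(-0.07)] end yaw -0.213
6 x [np.float64(0.0), np.float64(0.0), np.float64(-0.0215), 0, 0, np.float64(-0.0)] end yaw -0.213
20 x [np.float64(0.0098), np.float64(-0.015), np.float64(-0.0), 0, 0, np.float64(-3.76)] end yaw 1.1
```

Request:
{"fn": "play_rows", "kwargs": {
  "commands": [
    [-0.0005, -0.003, 0.02, 0, 0, -0.4, 1],
    [0, 0, 0.02, 0, 0, 0, 1],
    [0, 0, 0.02, 0, 0, 0, 1],
    [0, 0, 0.02, 0, 0, 0, 1],
    [0, 0, 0.02, 0, 0, 0, 1],
    [0, 0, 0.012, 0, 0, 0, 1],
    [0, 0, 0.0075, 0, 0, 0, 1],
    [0, 0, 0, 0, 0, 0, 1],
    [0, 0, 0, 0, 0, 0, 1],
    [0, 0, 0, 0, 0, 0, -1],
    [0, 0, 0, 0, 0, 0, -1],
    [0, 0, 0, 0, 0, 0, -1],
    [0, 0, 0, 0, 0, 0, -1],
    [0, 0, 0, 0, 0, 0, -1],
    [0, 0, 0, 0, 0, 0, -1]
  ]
}}

```text
time_s: 13.22
ee_pos: [0.4737, -0.0328, 0.0318]
eef_rot: [-3.142, -0.0, -0.212]
force: [-0.7, -0.1, -0.4]
grip_width: 0.0864
grip_force: 0.0
```

Request:
{"fn": "play_rows", "kwargs": {
  "commands": [
    [0, 0, -0.0215, 0, 0, 0, -1],
    [0, 0, -0.0215, 0, 0, 0, -1],
    [0, 0, -0.0215, 0, 0, 0, -1],
    [0, 0, -0.0215, 0, 0, 0, -1],
    [0, 0, -0.0215, 0, 0, 0, -1],
    [0, 0, -0.0215, 0, 0, 0, -1],
    [0, 0, 0, 0, 0, 0, -1],
    [0, 0, 0, 0, 0, 0, -1]
  ]
}}

```text
time_s: 13.88
ee_pos: [0.474, -0.0329, 0.1613]
eef_rot: [-3.141, -0.002, -0.212]
force: [-0.4, 0.3, -0.2]
grip_width: 0.0939
grip_force: 0.0
```

Run:
```python
from h import *
m=ctrl.camera_model('wrist');im=snap('wrist','w4');print(ctrl.get_obs()['ee_pos'])
for c,z in(('yellow',.054),('orange',.089)):
    r=blob(im,C[c],np.array([256,192]),200); print(c,r, r and atz(m,*r[0],z).round(4))
p=plan((.5297,.2953,.16),.1,15)
p=plan((.5297,.2953,.02),.1,6,p)
p=plan((.5297,.2953,.15),.1,5,p)
p=plan((.630,-.067,.15),-.213,18,p)
```

```text
[ 0.47351887 -0.03278082  0.16030681]
yellow (array([250.89799134, 193.35604569]), array([ 223,  165,   57,   57, 2539], dtype=int32)) [ 0.4748 -0.0321  0.054 ]
orange (array([256.83850069,  97.86996761]), array([ 231,   70,   53,   55, 2161], dtype=int32)) [ 0.5512 -0.053   0.089 ]
15 x [np.float64(0.0023), np.float64(-0.0222), np.float64(0.0), 0, 0, np.float64(-1.19)] end yaw 0.1
6 x [np.float64(0.0), np.float64(-0.0), np.float64(0.0233), 0, 0, np.float64(-0.0)] end yaw 0.1
5 x [np.float64(-0.0), np.float64(0.0), np.float64(-0.026), 0, 0, np.float64(-0.0)] end yaw 0.1
18 x [np.float64(0.0066), np.float64(0.0199), np.float64(0.0), 0, 0, np.float64(1.0)] end yaw -0.213
```

Request:
{"fn": "play_rows", "kwargs": {
  "commands": [
    [0.0023, -0.0222, 0, 0, 0, -1.19, -1],
    [0.0023, -0.0222, 0, 0, 0, -1.19, -1],
    [0.0023, -0.0222, 0, 0, 0, -1.19, -1],
    [0.0023, -0.0222, 0, 0, 0, -1.19, -1],
    [0.0023, -0.0222, 0, 0, 0, -1.19, -1],
    [0.0023, -0.0222, 0, 0, 0, -1.19, -1],
    [0.0023, -0.0222, 0, 0, 0, -1.19, -1],
    [0.0023, -0.0222, 0, 0, 0, -1.19, -1],
    [0.0023, -0.0222, 0, 0, 0, -1.19, -1],
    [0.0023, -0.0222, 0, 0, 0, -1.19, -1],
    [0.0023, -0.0222, 0, 0, 0, -1.19, -1],
    [0.0023, -0.0222, 0, 0, 0, -1.19, -1],
    [0.0023, -0.0222, 0, 0, 0, -1.19, -1],
    [0.0023, -0.0222, 0, 0, 0, -1.19, -1],
    [0.0023, -0.0222, 0, 0, 0, -1.19, -1],
    [0, 0, 0, 0, 0, 0, -1],
    [0, 0, 0, 0, 0, 0, -1]
  ]
}}

```text
time_s: 15.35
ee_pos: [0.5294, 0.2961, 0.1589]
eef_rot: [3.141, 0.002, 0.101]
force: [0.1, -0.0, 0.9]
grip_width: 0.0942
grip_force: 0.0
```

Run:
```python
from h import *
m=ctrl.camera_model('wrist');im=snap('wrist','w5');print(ctrl.get_obs()['ee_pos'],ctrl.get_obs()['eef_rot'])
for c,z in(('green',.06),('pink',.016)):
    r=blob(im,C[c],np.array([256,192]),200); print(c,r, r and atz(m,*r[0],z).round(4))
p=plan((.5297,.2953,.02),.1,6)
```

```text
[0.5295543  0.29540298 0.1592738 ] [3.14073028e+00 1.98854861e-03 9.96913577e-02]
green (array([251.59202454, 196.15184049]), array([237, 182,  31,  29, 652], dtype=int32)) [0.5295 0.2964 0.06  ]
pink (array([139.78175439, 155.88491228]), array([ 119,  135,   43,   43, 1425], dtype=int32)) [0.5462 0.4044 0.016 ]
6 x [np.float64(0.0), np.float64(0.0), np.float64(0.0232), 0, 0, np.float64(-0.0)] end yaw 0.1
```

Request:
{"fn": "play_rows", "kwargs": {
  "commands": [
    [0, 0, 0.0232, 0, 0, 0, -1],
    [0, 0, 0.0232, 0, 0, 0, -1],
    [0, 0, 0.0232, 0, 0, 0, -1],
    [0, 0, 0.0232, 0, 0, 0, -1],
    [0, 0, 0.0232, 0, 0, 0, -1],
    [0, 0, 0.0232, 0, 0, 0, -1],
    [0, 0, 0, 0, 0, 0, 1],
    [0, 0, 0, 0, 0, 0, 1],
    [0, 0, 0, 0, 0, 0, 1],
    [0, 0, 0, 0, 0, 0, 1],
    [0, 0, 0, 0, 0, 0, 1],
    [0, 0, 0, 0, 0, 0, 1],
    [0, 0, 0, 0, 0, 0, 1],
    [0, 0, 0, 0, 0, 0, 1],
    [0, 0, 0, 0, 0, 0, 1],
    [0, 0, 0, 0, 0, 0, 1],
    [0, 0, 0, 0, 0, 0, 1],
    [0, 0, 0, 0, 0, 0, 1]
  ]
}}

```text
time_s: 16.9
ee_pos: [0.53, 0.2959, 0.0215]
eef_rot: [3.142, -0.0, 0.1]
force: [-1.1, -0.3, 1.3]
grip_width: 0.0279
grip_force: 12.0
```

Request:
{"fn": "play_rows", "kwargs": {
  "commands": [
    [0, 0, 0, 0, 0, 0, 1],
    [0, 0, -0.026, 0, 0, 0, 1],
    [0, 0, -0.026, 0, 0, 0, 1],
    [0, 0, -0.026, 0, 0, 0, 1],
    [0, 0, -0.026, 0, 0, 0, 1],
    [0, 0, -0.026, 0, 0, 0, 1],
    [0, 0, 0, 0, 0, 0, 1],
    [0, 0, 0, 0, 0, 0, 1]
  ]
}}

```text
time_s: 17.57
ee_pos: [0.5304, 0.2961, 0.1525]
eef_rot: [-3.141, -0.002, 0.1]
force: [0.1, -0.1, -1.3]
grip_width: 0.0277
grip_force: 12.0
```

Run:
```python
from h import *
o=ctrl.get_obs();print(o['ee_pos'],o['grip_width'],o['grip_force'])
p=plan((.630,-.067,.15),-.213,18)
```

```text
[0.53041521 0.29605737 0.15254495] 0.02772280950830239 11.999776661396027
18 x [np.float64(0.0065), np.float64(0.02), np.float64(0.0001), 0, 0, np.float64(1.0)] end yaw -0.213
```

Request:
{"fn": "play_rows", "kwargs": {
  "commands": [
    [0.0065, 0.02, 0, 0, 0, 1, 1],
    [0.0065, 0.02, 0, 0, 0, 1, 1],
    [0.0065, 0.02, 0, 0, 0, 1, 1],
    [0.0065, 0.02, 0, 0, 0, 1, 1],
    [0.0065, 0.02, 0, 0, 0, 1, 1],
    [0.0065, 0.02, 0, 0, 0, 1, 1],
    [0.0065, 0.02, 0, 0, 0, 1, 1],
    [0.0065, 0.02, 0, 0, 0, 1, 1],
    [0.0065, 0.02, 0, 0, 0, 1, 1],
    [0.0065, 0.02, 0, 0, 0, 1, 1],
    [0.0065, 0.02, 0, 0, 0, 1, 1],
    [0.0065, 0.02, 0, 0, 0, 1, 1],
    [0.0065, 0.02, 0, 0, 0, 1, 1],
    [0.0065, 0.02, 0, 0, 0, 1, 1],
    [0.0065, 0.02, 0, 0, 0, 1, 1],
    [0.0065, 0.02, 0, 0, 0, 1, 1],
    [0.0065, 0.02, 0, 0, 0, 1, 1],
    [0.0065, 0.02, 0, 0, 0, 1, 1],
    [0, 0, 0, 0, 0, 0, 1],
    [0, 0, 0, 0, 0, 0, 1]
  ]
}}

```text
time_s: 19.23
ee_pos: [0.6284, -0.0685, 0.1498]
eef_rot: [3.142, 0.002, -0.216]
force: [0.2, 0.2, -0.8]
grip_width: 0.028
grip_force: 12.0
```

Run:
```python
from h import *
p=plan((.630,-.067,.0258),-.213,6)
p=plan((.630,-.067,.16),-.213,6,p)
p=plan((.546,.404,.16),-.213+1.57,20,p)
```

```text
6 x [np.float64(0.0002), np.float64(-0.0003), np.float64(0.0207), 0, 0, np.float64(-0.03)] end yaw -0.213
6 x [np.float64(0.0), np.float64(0.0), np.float64(-0.0224), 0, 0, np.float64(-0.0)] end yaw -0.213
20 x [np.float64(0.0093), np.float64(-0.0249), np.float64(-0.0), 0, 0, np.float64(-4.5)] end yaw 1.357
```

Request:
{"fn": "play_rows", "kwargs": {
  "commands": [
    [0.0012, -0.0018, 0.0207, 0, 0, -0.2, 1],
    [0, 0, 0.0207, 0, 0, 0, 1],
    [0, 0, 0.0207, 0, 0, 0, 1],
    [0, 0, 0.0207, 0, 0, 0, 1],
    [0, 0, 0.0207, 0, 0, 0, 1],
    [0, 0, 0.013, 0, 0, 0, 1],
    [0, 0, 0.0075, 0, 0, 0, 1],
    [0, 0, 0, 0, 0, 0, 1],
    [0, 0, 0, 0, 0, 0, 1],
    [0, 0, 0, 0, 0, 0, -1],
    [0, 0, 0, 0, 0, 0, -1],
    [0, 0, 0, 0, 0, 0, -1],
    [0, 0, 0, 0, 0, 0, -1],
    [0, 0, 0, 0, 0, 0, -1],
    [0, 0, 0, 0, 0, 0, -1]
  ]
}}

```text
time_s: 20.48
ee_pos: [0.6305, -0.0665, 0.0276]
eef_rot: [-3.142, -0.0, -0.211]
force: [-0.2, -0.2, -0.6]
grip_width: 0.0644
grip_force: 0.0
```

Request:
{"fn": "play_rows", "kwargs": {
  "commands": [
    [0, 0, -0.0224, 0, 0, 0, -1],
    [0, 0, -0.0224, 0, 0, 0, -1],
    [0, 0, -0.0224, 0, 0, 0, -1],
    [0, 0, -0.0224, 0, 0, 0, -1],
    [0, 0, -0.0224, 0, 0, 0, -1],
    [0, 0, -0.0224, 0, 0, 0, -1],
    [0, 0, 0, 0, 0, 0, -1],
    [0, 0, 0, 0, 0, 0, -1]
  ]
}}

```text
time_s: 21.15
ee_pos: [0.6308, -0.0665, 0.1628]
eef_rot: [-3.141, -0.002, -0.211]
force: [0.1, -0.1, -0.9]
grip_width: 0.094
grip_force: 0.0
```

Run:
```python
from h import *
m=ctrl.camera_model('wrist');im=snap('wrist','w6');print(ctrl.get_obs()['ee_pos'])
for c,z in(('green',.064),('orange',.089)):
    r=blob(im,C[c],np.array([256,192]),200); print(c,r, r and atz(m,*r[0],z).round(4))
p=plan((.546,.4045,.15),1.357,20)
```

```text
[ 0.63031688 -0.06641868  0.16142238]
green (array([251.08541973, 197.04123711]), array([236, 183,  31,  29, 679], dtype=int32)) [ 0.6307 -0.0657  0.064 ]
orange (array([255.99353448, 297.94612069]), array([ 234,  278,   45,   40, 1392], dtype=int32)) [ 0.551  -0.0529  0.089 ]
20 x [np.float64(0.0093), np.float64(-0.0249), np.float64(0.0006), 0, 0, np.float64(-4.49)] end yaw 1.357
```

View pics/w6.png

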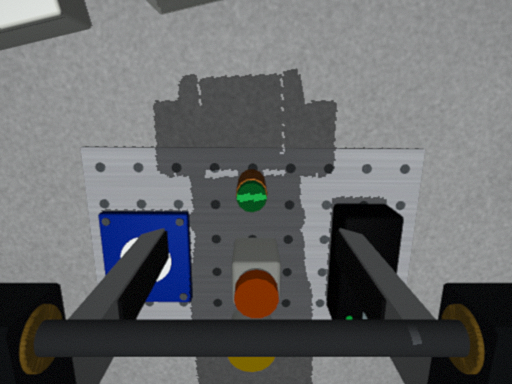

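The wrist view shows the vial upright at (251,197), in line with the bottle at (256,298) and the pot at (250,358). Next is the pink dish.

Request:
{"fn": "play_rows", "kwargs": {
  "commands": [
    [0.0093, -0.0249, 0.0004, 0, 0, -4.49, -1],
    [0.0093, -0.0249, 0.0004, 0, 0, -4.49, -1],
    [0.0093, -0.0249, 0.0004, 0, 0, -4.49, -1],
    [0.0093, -0.0249, 0.0004, 0, 0, -4.49, -1],
    [0.0093, -0.0249, 0.0004, 0, 0, -4.49, -1],
    [0.0093, -0.0249, 0.0004, 0, 0, -4.49, -1],
    [0.0093, -0.0249, 0.0004, 0, 0, -4.49, -1],
    [0.0093, -0.0249, 0.0004, 0, 0, -4.49, -1],
    [0.0093, -0.0249, 0.0004, 0, 0, -4.49, -1],
    [0.0093, -0.0249, 0.0004, 0, 0, -4.49, -1],
    [0.0093, -0.0249, 0.0004, 0, 0, -4.49, -1],
    [0.0093, -0.0249, 0.0004, 0, 0, -4.49, -1],
    [0.0093, -0.0249, 0.0004, 0, 0, -4.49, -1],
    [0.0093, -0.0249, 0.0004, 0, 0, -4.49, -1],
    [0.0093, -0.0249, 0.0004, 0, 0, -4.49, -1],
    [0.0093, -0.0249, 0.0004, 0, 0, -4.49, -1],
    [0.0093, -0.0249, 0.0004, 0, 0, -4.49, -1],
    [0.0093, -0.0249, 0.0004, 0, 0, -4.49, -1],
    [0.0093, -0.0249, 0.0004, 0, 0, -4.49, -1],
    [0.0093, -0.0249, 0.0004, 0, 0, -4.49, -1]
  ]
}}

```text
time_s: 22.87
ee_pos: [0.5452, 0.4058, 0.1518]
eef_rot: [-3.14, 0.002, 1.36]
force: [0.4, 1.3, 0.2]
grip_width: 0.0942
grip_force: 0.0
```

Request:
{"fn": "play_rows", "kwargs": {
  "commands": [
    [0, 0, 0, 0, 0, 0, -1],
    [0, 0, 0, 0, 0, 0, -1]
  ]
}}

```text
time_s: 23.03
ee_pos: [0.5455, 0.4057, 0.1525]
eef_rot: [-3.14, 0.001, 1.358]
force: [0.5, -0.0, 0.6]
grip_width: 0.0938
grip_force: 0.0
```

Run:
```python
from h import *
m=ctrl.camera_model('wrist');im=snap('wrist','w7');print(ctrl.get_obs()['ee_pos'],ctrl.get_obs()['eef_rot'])
r=blob(im,C['pink'],np.array([256,192]),200);P=atz(m,*r[0],.016); print(r,P)
p=plan((P[0],P[1],.004),1.357,6)
```

```text
[0.54641762 0.40495252 0.1527146 ] [-3.14063598e+00  1.26910785e-03  1.35571051e+00]
(array([252.25737463, 187.23082596]), array([ 232,  167,   42,   42, 1356], dtype=int32)) [0.54575161 0.40500106 0.016     ]
6 x [np.float64(-0.0), np.float64(-0.0001), np.float64(0.0248), 0, 0, np.float64(-0.01)] end yaw 1.357
```

Request:
{"fn": "play_rows", "kwargs": {
  "commands": [
    [0, 0, 0.0248, 0, 0, 0, -1],
    [0, 0, 0.0248, 0, 0, 0, -1],
    [0, 0, 0.0248, 0, 0, 0, -1],
    [0, 0, 0.0248, 0, 0, 0, -1],
    [0, 0, 0.0248, 0, 0, 0, -1],
    [0, 0, 0.015, 0, 0, 0, -1],
    [0, 0, 0.0085, 0, 0, 0, -1],
    [0, 0, 0, 0, 0, 0, -1],
    [0, 0, 0, 0, 0, 0, 1],
    [0, 0, 0, 0, 0, 0, 1],
    [0, 0, 0, 0, 0, 0, 1],
    [0, 0, 0, 0, 0, 0, 1],
    [0, 0, 0, 0, 0, 0, 1],
    [0, 0, 0, 0, 0, 0, 1],
    [0, 0, 0, 0, 0, 0, 1],
    [0, 0, 0, 0, 0, 0, 1],
    [0, 0, 0, 0, 0, 0, 1],
    [0, 0, 0, 0, 0, 0, 1]
  ],
  "force": 8
}}

```text
time_s: 24.58
ee_pos: [0.5466, 0.4051, 0.0064]
eef_rot: [3.142, -0.0, 1.356]
force: [-0.7, 0.1, 0.1]
grip_width: 0.0397
grip_force: 8.0
```

Request:
{"fn": "play_rows", "kwargs": {
  "commands": [
    [0, 0, 0, 0, 0, 0, 1],
    [0, 0, 0, 0, 0, 0, 1],
    [0, 0, -0.02, 0, 0, 0, 1],
    [0, 0, -0.02, 0, 0, 0, 1],
    [0, 0, -0.02, 0, 0, 0, 1],
    [0, 0, -0.02, 0, 0, 0, 1],
    [0, 0, 0, 0, 0, 0, 1],
    [0, 0, 0, 0, 0, 0, 1]
  ]
}}

```text
time_s: 25.25
ee_pos: [0.5469, 0.4053, 0.0869]
eef_rot: [3.14, -0.001, 1.356]
force: [-0.1, -0.1, -0.7]
grip_width: 0.0394
grip_force: 8.0
```

Run:
```python
from h import *
o=ctrl.get_obs();print(o['ee_pos'],o['grip_width'],o['grip_force'])
p=plan((.575,.0572,.085),1.358,14)
```

```text
[0.54691891 0.4053368  0.08691284] 0.03941156161091987 7.999984323978424
14 x [np.float64(-0.0239), np.float64(0.0072), np.float64(0.0001), 0, 0, np.float64(-0.01)] end yaw 1.358
```

Request:
{"fn": "play_rows", "kwargs": {
  "commands": [
    [-0.0239, 0.0072, 0, 0, 0, 0, 1],
    [-0.0239, 0.0072, 0, 0, 0, 0, 1],
    [-0.0239, 0.0072, 0, 0, 0, 0, 1],
    [-0.0239, 0.0072, 0, 0, 0, 0, 1],
    [-0.0239, 0.0072, 0, 0, 0, 0, 1],
    [-0.0239, 0.0072, 0, 0, 0, 0, 1],
    [-0.0239, 0.0072, 0, 0, 0, 0, 1],
    [-0.0239, 0.0072, 0, 0, 0, 0, 1],
    [-0.0239, 0.0072, 0, 0, 0, 0, 1],
    [-0.0239, 0.0072, 0, 0, 0, 0, 1],
    [-0.0239, 0.0072, 0, 0, 0, 0, 1],
    [-0.0239, 0.0072, 0, 0, 0, 0, 1],
    [-0.0239, 0.0072, 0, 0, 0, 0, 1],
    [-0.0239, 0.0072, 0, 0, 0, 0, 1],
    [0, 0, 0, 0, 0, 0, 1],
    [0, 0, 0, 0, 0, 0, 1]
  ]
}}

```text
time_s: 26.58
ee_pos: [0.5733, 0.0559, 0.085]
eef_rot: [-3.14, 0.0, 1.354]
force: [-0.7, 0.3, -0.8]
grip_width: 0.0396
grip_force: 8.0
```

Run:
```python
from h import *
p=plan((.575,.0572,.0232),1.358,5)
```

```text
5 x [np.float64(0.0003), np.float64(0.0003), np.float64(0.0124), 0, 0, np.float64(-0.04)] end yaw 1.358
```

Request:
{"fn": "play_rows", "kwargs": {
  "commands": [
    [0.0015, 0.0012, 0.0124, 0, 0, 0, 1],
    [0, 0, 0.0124, 0, 0, 0, 1],
    [0, 0, 0.0124, 0, 0, 0, 1],
    [0, 0, 0.0124, 0, 0, 0, 1],
    [0, 0, 0.008, 0, 0, 0, 1],
    [0, 0, 0.004, 0, 0, 0, 1],
    [0, 0, 0, 0, 0, 0, 1],
    [0, 0, 0, 0, 0, 0, 1]
  ]
}}

```text
time_s: 27.25
ee_pos: [0.5755, 0.058, 0.0248]
eef_rot: [3.141, -0.0, 1.356]
force: [1.4, 0.5, -0.4]
grip_width: 0.0395
grip_force: 8.0
```

Request:
{"fn": "play_rows", "kwargs": {
  "commands": [
    [0, 0, 0, 0, 0, 0, -1],
    [0, 0, 0, 0, 0, 0, -1],
    [0, 0, 0, 0, 0, 0, -1],
    [0, 0, 0, 0, 0, 0, -1],
    [0, 0, 0, 0, 0, 0, -1],
    [0, 0, 0, 0, 0, 0, -1],
    [0, 0, -0.025, 0, 0, 0, -1],
    [0, 0, -0.025, 0, 0, 0, -1],
    [0, 0, -0.025, 0, 0, 0, -1],
    [0, 0, -0.025, 0, 0, 0, -1],
    [0, 0, -0.03, 0, 0, 0, -1],
    [0, 0, -0.03, 0, 0, 0, -1],
    [0, 0, 0, 0, 0, 0, -1],
    [0, 0, 0, 0, 0, 0, -1]
  ]
}}

```text
time_s: 28.42
ee_pos: [0.5759, 0.058, 0.1862]
eef_rot: [3.139, -0.001, 1.356]
force: [0.4, 0.3, -0.8]
grip_width: 0.0942
grip_force: 0.0
```

Run:
```python
from h import *
m=ctrl.camera_model('wrist');im=snap('wrist','w8');print(ctrl.get_obs()['ee_pos'],ctrl.get_obs()['eef_rot'])
r=blob(im,C['pink'],np.array([256,192]),200);P=atz(m,*r[0],.032); print(r,P)
p=plan((.4430,-.4018,.18),1.0,20)
```

```text
[0.57527603 0.05793847 0.18456291] [ 3.14136519e+00 -6.42507049e-05  1.35625721e+00]
(array([250.70441299, 182.76019983]), array([ 232,  163,   39,   40, 1201], dtype=int32)) [0.57546163 0.05806543 0.032     ]
20 x [np.float64(-0.0239), np.float64(0.0025), np.float64(0.0002), 0, 0, np.float64(1.02)] end yaw 1.0
```

View pics/w8.png

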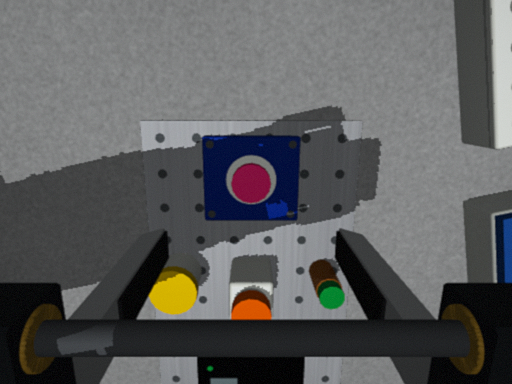

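The wrist view shows the pink dish centred on the stage's white disc at (251,183). Next is the blue dish, at the same yaw.

Run:
```python
from h import *
p=plan((.4430,-.4018,.15),1.358,19)
```

```text
19 x [np.float64(-0.0251), np.float64(-0.0017), np.float64(0.0018), 0, 0, np.float64(-0.01)] end yaw 1.358
```

Request:
{"fn": "play_rows", "kwargs": {
  "commands": [
    [-0.0251, -0.0017, 0.0018, 0, 0, 0, -1],
    [-0.0251, -0.0017, 0.0018, 0, 0, 0, -1],
    [-0.0251, -0.0017, 0.0018, 0, 0, 0, -1],
    [-0.0251, -0.0017, 0.0018, 0, 0, 0, -1],
    [-0.0251, -0.0017, 0.0018, 0, 0, 0, -1],
    [-0.0251, -0.0017, 0.0018, 0, 0, 0, -1],
    [-0.0251, -0.0017, 0.0018, 0, 0, 0, -1],
    [-0.0251, -0.0017, 0.0018, 0, 0, 0, -1],
    [-0.0251, -0.0017, 0.0018, 0, 0, 0, -1],
    [-0.0251, -0.0017, 0.0018, 0, 0, 0, -1],
    [-0.0251, -0.0017, 0.0018, 0, 0, 0, -1],
    [-0.0251, -0.0017, 0.0018, 0, 0, 0, -1],
    [-0.0251, -0.0017, 0.0018, 0, 0, 0, -1],
    [-0.0251, -0.0017, 0.0018, 0, 0, 0, -1],
    [-0.0251, -0.0017, 0.0018, 0, 0, 0, -1],
    [-0.0251, -0.0017, 0.0018, 0, 0, 0, -1],
    [-0.0251, -0.0017, 0.0018, 0, 0, 0, -1],
    [-0.0251, -0.0017, 0.0018, 0, 0, 0, -1],
    [-0.0251, -0.0017, 0.0018, 0, 0, 0, -1],
    [0, 0, 0, 0, 0, 0, -1]
  ]
}}

```text
time_s: 30.13
ee_pos: [0.4402, -0.4039, 0.1482]
eef_rot: [-3.139, -0.001, 1.353]
force: [-0.8, 0.2, -0.1]
grip_width: 0.094
grip_force: 0.0
```

Request:
{"fn": "play_rows", "kwargs": {
  "commands": [
    [0, 0, 0, 0, 0, 0, -1],
    [0, 0, 0, 0, 0, 0, -1]
  ]
}}

```text
time_s: 30.3
ee_pos: [0.4421, -0.4003, 0.1494]
eef_rot: [-3.14, -0.001, 1.356]
force: [0.8, -0.6, -0.6]
grip_width: 0.094
grip_force: 0.0
```

Run:
```python
from h import *
m=ctrl.camera_model('wrist');im=snap('wrist','w9');print(ctrl.get_obs()['ee_pos'],ctrl.get_obs()['eef_rot'])
r=blob(im,C['blue'],np.array([256,192]),60);P=atz(m,*r[0],.016) if r else (.443,-.4018); print(r,P)
p=plan((P[0],P[1],.0045),1.358,6)
```

```text
[ 0.44242092 -0.40013552  0.14985103] [-3.14060154e+00 -7.98828726e-04  1.35691835e+00]
None (0.443, -0.4018)
6 x [np.float64(-0.0003), np.float64(0.0002), np.float64(0.0242), 0, 0, np.float64(-0.01)] end yaw 1.358
```

Request:
{"fn": "play_rows", "kwargs": {
  "commands": [
    [-0.0015, 0.001, 0.0242, 0, 0, 0, -1],
    [0, 0, 0.0242, 0, 0, 0, -1],
    [0, 0, 0.0242, 0, 0, 0, -1],
    [0, 0, 0.0242, 0, 0, 0, -1],
    [0, 0, 0.0242, 0, 0, 0, -1],
    [0, 0, 0.015, 0, 0, 0, -1],
    [0, 0, 0.0085, 0, 0, 0, -1],
    [0, 0, 0, 0, 0, 0, -1],
    [0, 0, 0, 0, 0, 0, 1],
    [0, 0, 0, 0, 0, 0, 1],
    [0, 0, 0, 0, 0, 0, 1],
    [0, 0, 0, 0, 0, 0, 1],
    [0, 0, 0, 0, 0, 0, 1],
    [0, 0, 0, 0, 0, 0, 1],
    [0, 0, 0, 0, 0, 0, 1],
    [0, 0, 0, 0, 0, 0, 1],
    [0, 0, 0, 0, 0, 0, 1],
    [0, 0, 0, 0, 0, 0, 1],
    [0, 0, 0, 0, 0, 0, 1],
    [0, 0, 0, 0, 0, 0, 1]
  ]
}}

```text
time_s: 32.02
ee_pos: [0.443, -0.4029, 0.0061]
eef_rot: [3.142, 0.0, 1.356]
force: [-0.9, 0.4, 0.2]
grip_width: 0.0395
grip_force: 8.0
```

Request:
{"fn": "play_rows", "kwargs": {
  "commands": [
    [0, 0, -0.03, 0, 0, 0, 1],
    [0, 0, -0.03, 0, 0, 0, 1],
    [0, 0, -0.03, 0, 0, 0, 1],
    [0, 0, -0.03, 0, 0, 0, 1],
    [0, 0, -0.03, 0, 0, 0, 1],
    [0, 0, 0, 0, 0, 0, 1],
    [0, 0, 0, 0, 0, 0, 1]
  ]
}}

```text
time_s: 32.6
ee_pos: [0.4434, -0.4032, 0.1575]
eef_rot: [3.139, 0.002, 1.356]
force: [-0.9, 0.0, -0.6]
grip_width: 0.0398
grip_force: 8.0
```

Run:
```python
from h import *
im=snap('wrist','w10');o=ctrl.get_obs();print(o['ee_pos'],o['grip_width'])
p=plan((.5755,.058,.152),1.357,19)
```

```text
[ 0.44284969 -0.40271007  0.15576179] 0.0397258444074163
19 x [np.float64(0.0252), np.float64(0.0017), np.float64(0.0002), 0, 0, np.float64(-0.0)] end yaw 1.357
```

View pics/w10.png

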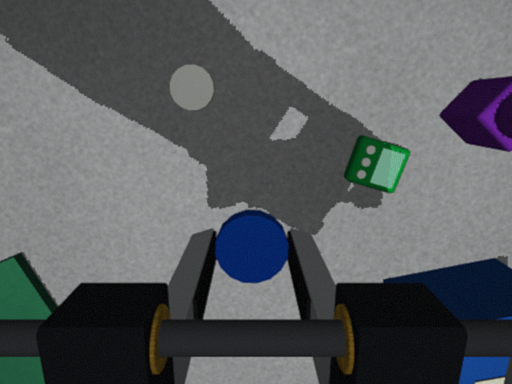

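The wrist view shows the blue dish held level and centred in the fingers at (252,246), with the white dish undisturbed.

Request:
{"fn": "play_rows", "kwargs": {
  "commands": [
    [0.0252, 0.0017, 0, 0, 0, 0, 1],
    [0.0252, 0.0017, 0, 0, 0, 0, 1],
    [0.0252, 0.0017, 0, 0, 0, 0, 1],
    [0.0252, 0.0017, 0, 0, 0, 0, 1],
    [0.0252, 0.0017, 0, 0, 0, 0, 1],
    [0.0252, 0.0017, 0, 0, 0, 0, 1],
    [0.0252, 0.0017, 0, 0, 0, 0, 1],
    [0.0252, 0.0017, 0, 0, 0, 0, 1],
    [0.0252, 0.0017, 0, 0, 0, 0, 1],
    [0.0252, 0.0017, 0, 0, 0, 0, 1],
    [0.0252, 0.0017, 0, 0, 0, 0, 1],
    [0.0252, 0.0017, 0, 0, 0, 0, 1],
    [0.0252, 0.0017, 0, 0, 0, 0, 1],
    [0.0252, 0.0017, 0, 0, 0, 0, 1],
    [0.0252, 0.0017, 0, 0, 0, 0, 1],
    [0.0252, 0.0017, 0, 0, 0, 0, 1],
    [0.0252, 0.0017, 0, 0, 0, 0, 1],
    [0.0252, 0.0017, 0, 0, 0, 0, 1],
    [0.0252, 0.0017, 0, 0, 0, 0, 1],
    [0, 0, 0, 0, 0, 0, 1]
  ]
}}

```text
time_s: 34.32
ee_pos: [0.5763, 0.0615, 0.1541]
eef_rot: [-3.139, 0.0, 1.359]
force: [-0.2, 0.2, -0.1]
grip_width: 0.0395
grip_force: 8.0
```

Request:
{"fn": "play_rows", "kwargs": {
  "commands": [
    [0, 0, 0, 0, 0, 0, 1],
    [0, 0, 0, 0, 0, 0, 1],
    [0, 0, 0, 0, 0, 0, 1]
  ]
}}

```text
time_s: 34.57
ee_pos: [0.5761, 0.0572, 0.1554]
eef_rot: [-3.141, 0.0, 1.355]
force: [-0.1, -1.1, 0.0]
grip_width: 0.0396
grip_force: 8.0
```

Run:
```python
from h import *
o=ctrl.get_obs();print(o['ee_pos'],o['eef_rot'],o['grip_width'])
p=plan((.5755,.058,.06),1.357,4)
p=plan((.5755,.058,.0392),1.357,4,p)
```

```text
[0.57605584 0.05718597 0.15539185] [-3.14050641e+00  3.76633243e-04  1.35534102e+00] 0.03959585730006491
4 x [np.float64(0.0002), np.float64(-0.0002), np.float64(0.0238), 0, 0, np.float64(-0.02)] end yaw 1.357
4 x [np.float64(0.0), np.float64(-0.0), np.float64(0.0052), 0, 0, np.float64(-0.0)] end yaw 1.357
```

Request:
{"fn": "play_rows", "kwargs": {
  "commands": [
    [0.0007, -0.0005, 0.0238, 0, 0, 0, 1],
    [0, 0, 0.0238, 0, 0, 0, 1],
    [0, 0, 0.0238, 0, 0, 0, 1],
    [0, 0, 0.0238, 0, 0, 0, 1],
    [0, 0, 0.008, 0, 0, 0, 1],
    [0, 0, 0.005, 0, 0, 0, 1],
    [0, 0, 0.004, 0, 0, 0, 1],
    [0, 0, 0.003, 0, 0, 0, 1],
    [0, 0, 0, 0, 0, 0, 1],
    [0, 0, 0, 0, 0, 0, 1],
    [0, 0, 0, 0, 0, 0, 1]
  ]
}}

```text
time_s: 35.48
ee_pos: [0.5765, 0.0589, 0.0416]
eef_rot: [3.14, -0.0, 1.356]
force: [0.1, 0.5, 0.7]
grip_width: 0.0398
grip_force: 8.0
```

Still about 2.5 mm high, so I'll lower 2 mm more and then release.

Request:
{"fn": "play_rows", "kwargs": {
  "commands": [
    [0, 0, 0.002, 0, 0, 0, 1],
    [0, 0, 0, 0, 0, 0, 1],
    [0, 0, 0, 0, 0, 0, -1],
    [0, 0, 0, 0, 0, 0, -1],
    [0, 0, 0, 0, 0, 0, -1],
    [0, 0, 0, 0, 0, 0, -1],
    [0, 0, 0, 0, 0, 0, -1],
    [0, 0, 0, 0, 0, 0, -1],
    [0, 0, -0.025, 0, 0, 0, -1],
    [0, 0, -0.025, 0, 0, 0, -1],
    [0, 0, -0.025, 0, 0, 0, -1],
    [0, 0, -0.025, 0, 0, 0, -1],
    [0, 0, -0.03, 0, 0, 0, -1],
    [0, 0, -0.03, 0, 0, 0, -1],
    [0, 0, 0, 0, 0, 0, -1],
    [0, 0, 0, 0, 0, 0, -1],
    [0, 0, 0, 0, 0, 0, -1]
  ]
}}

```text
time_s: 36.9
ee_pos: [0.5758, 0.0589, 0.198]
eef_rot: [-3.141, 0.0, 1.356]
force: [-0.4, -0.7, -0.6]
grip_width: 0.0942
grip_force: 0.0
```

Run:
```python
from h import *
im=snap('wrist','w11');m=ctrl.camera_model('wrist')
s=snap('side','s11')
cv2.imwrite('pics/fin.png',np.hstack([cv2.resize(im[60:384,100:400],(400,432)),cv2.resize(s[140:290,200:339],(400,432),interpolation=cv2.INTER_CUBIC)]))
for n,cc in(('wrist',im),):
    r=blob(cc,lambda h,s,v:(h>100)&(h<115)&(s>120)&(v>40),np.array([252,183]),40);print(r)
for z in(.048,):print(atz(m,251,183,z))
```

```text
(array([251.90291726, 175.81842818]), array([ 205,  135,   95,   83, 6273], dtype=int32))
[0.57483742 0.05970002 0.048     ]
```

View pics/fin.png

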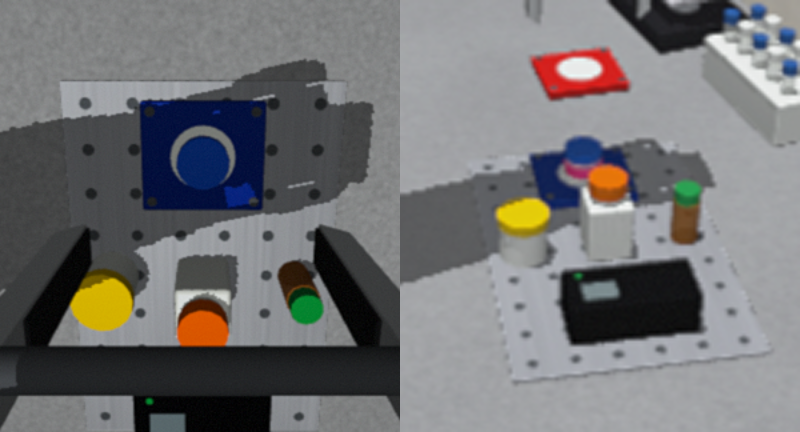

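The final view shows the blue dish at wrist pixel (252,182), about 2 mm from the pink dish below it. The vial, bottle and pot stand upright in one row.

```bash
python3 -c "
from h import *
print(ctrl.hand_in())"
```

```text
the job is handed in; nothing more can be done
None
```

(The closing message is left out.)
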